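Wind a piston fast in the crank clamp

ROBOT

A 7-joint arm with a two-finger parallel gripper is mounted at the origin on a cart in front of the work surface, level with it; the furniture and walls round the work are solid. World frame = base frame: x ahead of the robot, y to its left, z up, the work surface at z = 0. Lengths are in m, angles in rad, forces in N, time in s.
With the tool pointing down it reaches from about 0.425 to 0.875 m from the base axis. Payload 4.7 kg.
Tool frame: the origin (TCP) lies between the finger pads; the fingertips stand 11 mm ahead of it and the grasp point (between the pads) lies 8 mm behind it; z points along the fingers, y is the direction in which the jaws open and shut (so a half turn about z gives the same grasp; the last joint's range is limited). The gripper opens to 87 mm and grips with 3 to 60 N. Pads are 19 mm wide; open, the fingers measure 117 mm over their backs; the gripper's body (75 mm by 190 mm) begins 51 mm behind the grasp point.
Start: joints at [-1.278, 0.321, -0.07, 1.45, 0.023, 1.371, -0.057], TCP at [0.179, 0.625, 0.234] pointing down, gripper open.
Joint ranges: [-2.86, 2.86], [-0.3, 2.09], [-1.38, 1.24], [0.06, 2.45], [-1.56, 4.7], [0.09, 2.05], [-2.69, 2.69]. Speed limits (rad/s): [2.57, 2.57, 3.14, 3.14, 3.14, 3.14, 3.14].

INTERFACE

Orientations are given as a rotation vector (axis times angle).
In Python, from bench import ctrl gives the robot as it stands.
- The arm moves only by the tool servo_tool, never from a script. Its argument "series" is a list of rows, each an object with "travel": the shift along the tool's x, y, z in m, a list of three; "angular": the turn, a rotation vector about the tool's x, y, z in rad, a list of three. A call has 1 to 5 rows; each row shifts and turns the commanded pose from where the row before left it, along the tool's axes as they then stand; what a row does not reach is not made up. A row lasts 1/10 s, in which the tool goes at most 50 mm and 8.59 degrees, less where a joint would pass 70% of its speed; a pose out of reach is approached as far as the arm can. A call with a gripper value outside its range is refused whole. "claw" is the finger opening in m, from 0 to 0.087, set as the call begins (left out, the last holds). The fingers move at their own pace and stop on an object; "squeeze" is the grip in N (left out, the last holds). Time passes only in rows, so rows that do not move let the fingers close. It gives the time, the measured TCP pose, the force and the opening at its end, in the units of the state.
- ctrl.get_state(): the state, without advancing time (a new reading comes with each control period).
- ctrl.get_image(name): name is "scene" or "top" or "wrist"; returns the picture (384x512x3 uint8, red, green, blue); there is no depth.
- ctrl.calibration(name): a dict with "fx", "fy", "cx", "cy" (pixels), "rvec" (rotation vector, rad) and "tvec" (3), from world to camera coordinates, as OpenCV has them. Camera axes: x right, y down, z forward; pixel columns grow to the right and rows downward; lengths in m; the calibration is good to about 2 mm. A picture is of the moment at which its call begins: read the wrist's pose just before it. calibration takes no time and is no camera call; for the wrist camera it gives the pose at the moment of the call.
- ctrl.close_job(): hands the job in, once; it reports no verdict.
The state is a dict: "time": time; "joint_positions": joint angles; "qd": joint speeds; "joint_torque": joint torques, N m; "position": TCP position; "tool_rot": TCP orientation; "ft_force": force on the tool from outside, world axes, zero at the start; "torque": the same for the moment, N m; "grip_width": opening from 0.0 (shut) to 1.0 (fully open).
Only numpy, scipy, OpenCV 4.12 (cv2) and the standard library are available. Lean on these libraries where they do the work, as an engineer would, in place of code of your own. Each camera call takes 0.05 s, during which the arm holds its last target.

TASK

Take the piston that stands by itself by its stem and stand it upright in the nest of the crank clamp, between the two V-jaws. Then wind the crank clockwise by its revolving grip: the moving jaw slides the piston along the bed into the stop jaw. Stop when you feel the load come on, so that the piston sits centred and upright and is held firmly without the plastic being crushed, let go of the grip and leave the other things on the bench alone.

Things in the scene. Friction and masses are not known exactly. Their poses are not given: they have to be found in the camera images.
- piston: the piston to clamp, standing by itself to the right of the group of like pistons and tubes: white plastic skirt 60 mm in diameter, a 65 mm seal flange round the lowest 5 mm, on top a steel stem 19 mm in diameter, 67 to 103 mm above the underside. 0.26 kg. Origin: centre of the underside, z up. Its skirt bears at most 120 N from a jaw; held firmly means 20 N or more.
- clamp: fixed frame of the crank clamp: grey base plate 116 x 320 mm with a steel bed 76 mm wide, top at z = 24 mm; the gearbox with the crank stands at y = -115 mm. Origin: centre of the base plate's underside, on the bench. Its y axis runs along the bed from the gearbox to the stop jaw, x across it, z up.
- nest (a point): point on top of the bed, midway across it, where the piston's underside is to be stood: at x = 0, y = 70 mm, z = 24 mm in the frame of the clamp. A piston stood there touches neither jaw.
- jaw: V-jaw 80 mm wide, driven by the crank along the clamp's +y toward the stop jaw; the screw holds it, it cannot be pushed. Origin: on the bed under the apex of its V (120 degrees, lined from 14 to 50 mm above the bed; jaw top 52 mm above it); the V-plate rests on stiff disc springs in the jaw. When it first touches, the piston's axis lies 34.4 mm from the apex.
- stop_mark (a point): nominal place, on the bed, of the apex of the fixed stop jaw's V (a mirror image of the moving jaw). The stop jaw was bolted down by hand and really sits up to 10 mm to either side of this along the clamp's y; its place is not reported, so where the piston comes to rest must be felt.
- crank (a joint): crank angle, rad: 0 with the jaw fully open, growing clockwise seen from above, which closes the jaw by 24 mm a turn. Starts between 0 and 6.3; 1 to 3 turns close it. It takes about 4 N at the grip while the jaw runs free; each further newton adds about 16 N of jaw force. Friction holds the crank where it is left and with it up to about 50 N of jaw force.
- crank_axis (a point): point on the crank's vertical axis of turning, 120 mm above the bench; the crank's grip runs round it at a radius of 60 mm.
- crank_grip: the black upright grip on the crank's end, a sleeve of 24 mm diameter and 69 mm length that spins freely on its pin. Origin: centre of its lower end, 116 mm above the bench; it reaches up to 185 mm. The crank arm lies right below it.
- caliper: caliper lying flat in front of the clamp, 61 x 204 x 10 mm; a bystander. Origin: centre of its underside.
- screwdriver: orange screwdriver lying in front of the clamp, 190 mm long; a bystander. Origin: centre of its underside.
- thread_lock: small red bottle with black tip standing behind the clamp, 36 mm diameter, 104 mm tall; a bystander. Origin: centre of its underside.

How it is judged:
By the outcome, as a careful person would: the job done as asked, in the order asked, and still so for the second after the job is handed in, with the robot touching nothing.
It also fails if it takes over 72 s, if anything falls off the work surface, if the arm or the gripper's body presses on something with over 40 N, if the wrist force passes 120 N, or if a joint passes its speed limit or range.

## Working session

There is one attempt and no reset: what is moved stays moved. The work goes in short steps, Python scripts to look and compute and a tool call to move; the robot and the scene stay as the last step left them, time stands still between calls to the robot, and variables do not carry over. Pictures are saved under pics/ and viewed, and the job is handed in when it is done.

Besides the shell and the picture viewer there is one more tool, called after "Emit:" as name(argument=value, ...), one argument or row to a line, values as JSON. servo_tool: Moves the arm, as the interface text tells. Its arguments: {"type":"object","properties":{"series":{"type":"array","items":{"type":"object","properties":{"travel":{"type":"array","items":{"type":"number"}},"angular":{"type":"array","items":{"type":"number"}}}}},"claw":{"type":"number"},"squeeze":{"type":"number"}},"required":["series"]}

```bash
ls; mkdir -p pics; python3 - <<'E'
from bench import ctrl
import cv2
print(ctrl.get_state())
for n in ("scene","top","wrist"):
    c=ctrl.calibration(n); im=ctrl.get_image(n)
    print(n,c); cv2.imwrite(f"pics/{n}0.png",im[:,:,::-1])
E
```

```text
pics
{'time': 0.0, 'joint_positions': array([-1.27791388,  0.32179637, -0.07009137,  1.45168832,  0.02259686,
        1.37078527, -0.05688241]), 'qd': array([-0.00058818, -0.00079389, -0.00136594,  0.00203714,  0.00116748,
        0.00054156, -0.00157454]), 'joint_torque': array([ 7.67241709e-04, -4.91303480e+01, -4.03702743e-01, -3.12533391e+01,
       -6.41333009e-02,  4.36990173e-02,  1.80750803e-04]), 'position': array([0.17876519, 0.62437744, 0.23247215]), 'tool_rot': array([-4.36385815e-01, -3.11096423e+00,  2.95705660e-03]), 'ft_force': array([ 0.46998013, -0.33774946, -0.30043181]), 'torque': array([0.00335217, 0.0058152 , 0.05199452]), 'grip_width': 0.997943451086396}
scene {'fx': 443.89649744275994, 'fy': 443.89649744275994, 'cx': 253.75147577968895, 'cy': 184.67310697181267, 'rvec': array([ 2.00532454, -0.8093199 ,  0.4556296 ]), 'tvec': array([-0.34833424,  0.30462483,  0.89054545])}
top {'fx': 386.50485847715, 'fy': 386.50485847715, 'cx': 257.0902640222472, 'cy': 190.8893267072322, 'rvec': array([ 2.17486433, -2.12085871,  0.18699379]), 'tvec': array([0.05120519, 0.54089428, 0.95063678])}
wrist {'fx': 277.1553319924551, 'fy': 277.1553319924551, 'cx': 256.1307018662861, 'cy': 190.23819397154458, 'rvec': array([-2.34028112, -1.7656231 , -0.2217072 ]), 'tvec': array([-0.64962115, -0.03022535,  0.39010648])}
```

View pics/scene0.png

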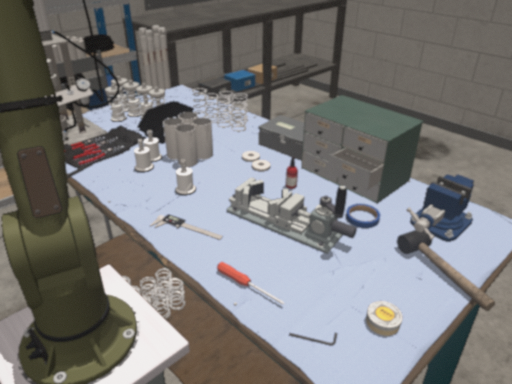

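View pics/top0.png

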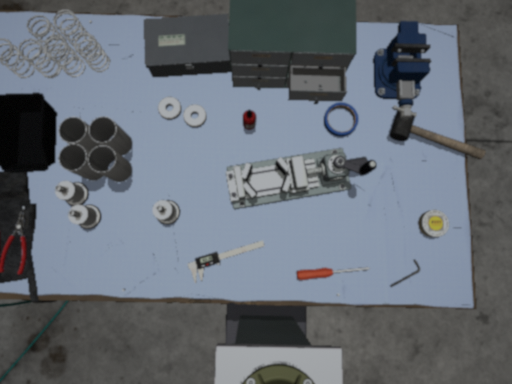

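View pics/wrist0.png

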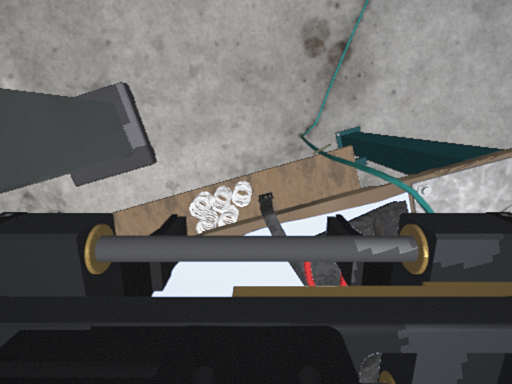

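Top view: lone piston at about (166,211), clamp around (288,178) with the gearbox on the right and the black grip near (367,167). I'll zoom in for detail.

```bash
cat > h.py <<'E'
import numpy as np, cv2
from scipy.spatial.transform import Rotation as R
from bench import ctrl
def ray(c,u,v):
    Rm=cv2.Rodrigues(np.array(c['rvec']))[0]; d=Rm.T@np.array([(u-c['cx'])/c['fx'],(v-c['cy'])/c['fy'],1.])
    o=-Rm.T@np.array(c['tvec']); return o,d
def onz(c,u,v,z):
    o,d=ray(c,u,v); return o+d*(z-o[2])/d[2]
def proj(c,p):
    K=np.array([[c['fx'],0,c['cx']],[0,c['fy'],c['cy']],[0,0,1]])
    return cv2.projectPoints(np.array(p,float).reshape(-1,1,3),np.array(c['rvec']),np.array(c['tvec']),K,None)[0].reshape(-1,2)
def crop(im,x0,y0,x1,y1,k,fn):
    o=cv2.resize(im[y0:y1,x0:x1],None,fx=k,fy=k,interpolation=cv2.INTER_CUBIC)
    if im.shape[2]==3:o=o[:,:,::-1].copy()
    for x in range((x0+9)//10*10,x1,10): cv2.putText(o,str(x),((x-x0)*k,8),0,.3,(0,0,255)); cv2.line(o,((x-x0)*k,10),((x-x0)*k,14),(0,0,255))
    for y in range((y0+9)//10*10,y1,10): cv2.putText(o,str(y),(0,(y-y0)*k+3),0,.3,(0,0,255)); 
    cv2.imwrite(fn,o)
E
python3 - <<'E'
from h import *
t=cv2.imread('pics/top0.png')[:,:,::-1]; s=cv2.imread('pics/scene0.png')[:,:,::-1]
crop(t,220,140,380,215,5,'pics/t_clamp.png'); crop(t,140,190,220,240,8,'pics/t_pist.png')
crop(s,220,170,360,250,5,'pics/s_clamp.png'); 
E
```

```text
(no output)
```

View pics/t_clamp.png

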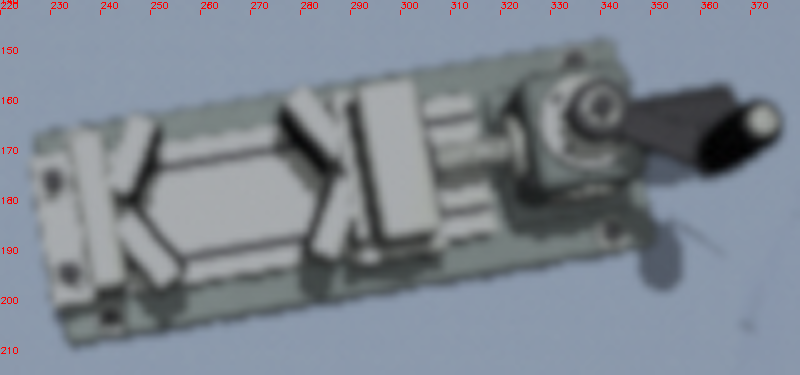

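View pics/t_pist.png

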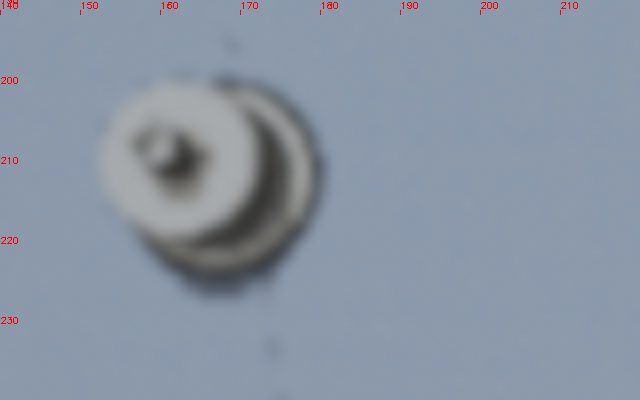

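View pics/s_clamp.png

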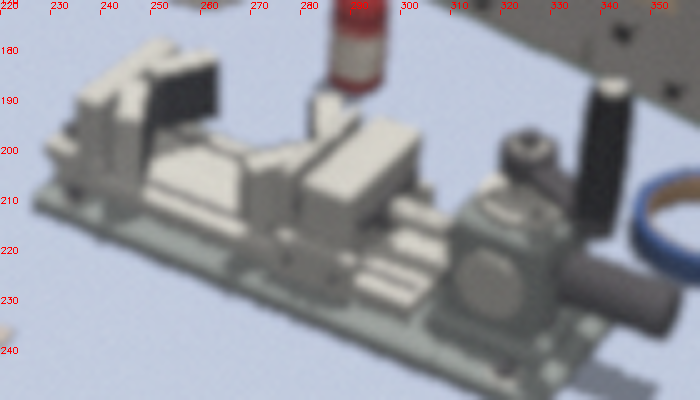

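```bash
python3 - <<'E'
from h import *
t=ctrl.calibration('top'); s=ctrl.calibration('scene')
def tri(a,b):
    o1,d1=ray(t,*a);o2,d2=ray(s,*b)
    A=np.c_[d1,-d2];k=np.linalg.lstsq(A,o2-o1,rcond=None)[0]
    p=o1+k[0]*d1;q=o2+k[1]*d2; return (p+q)/2,np.linalg.norm(p-q)
print('grip top z.185',onz(t,371.5,164,.185), onz(s,341,187,.185)); print(tri((371.5,164),(341,187)))
print('axis hub top', tri((338.5,162),(325,199)), onz(t,338.5,162,.12), onz(t,338.5,162,.14))
print('stem top',onz(t,159.8,208.8,.103)); print('disc',onz(t,162.3,210,.067))
print('flange right/bot',onz(t,180,211,.005),onz(t,168,224.5,.0))
for z in (.008,.012):
  c=[onz(t,u,v,z)[:2] for u,v in((226.5,166.5),(233.5,209.5),(342,147.5),(350.5,188))]
  print(z,[x.round(4) for x in c],[np.linalg.norm(c[0]-c[1]),np.linalg.norm(c[0]-c[2]),np.linalg.norm(c[1]-c[3]),np.linalg.norm(c[2]-c[3])])
im=cv2.imread('pics/scene0.png')[:,:,::-1]
crop(im,150,140,230,220,7,'pics/s_p.png')
E
```

```text
grip top z.185 [ 0.58432715 -0.18661512  0.185     ] [ 0.58443989 -0.1860333   0.185     ]
(array([ 0.58413016, -0.18639079,  0.18535215]), np.float64(0.0002963227316931695))
axis hub top (array([ 0.60475702, -0.12987655,  0.11471149]), np.float64(0.0025157671254680616)) [ 0.60250576 -0.12775856  0.12      ] [ 0.5976782  -0.12314897  0.14      ]
stem top [0.48049759 0.29606899 0.103     ]
disc [0.48142963 0.29819672 0.067     ]
flange right/bot [0.48625492 0.26582967 0.005     ] [0.45034541 0.29622545 0.        ]
0.008 [array([0.6087, 0.1477]), array([0.4935, 0.1252]), array([ 0.6702, -0.1635]), array([ 0.5592, -0.1851])] [np.float64(0.11736652408592102), np.float64(0.3172496176578394), np.float64(0.3171818737137332), np.float64(0.113022666256054)]
0.012 [array([0.6078, 0.1475]), array([0.4931, 0.125 ]), array([ 0.669 , -0.1625]), array([ 0.5585, -0.1841])] [np.float64(0.11690352425842224), np.float64(0.31599809794731193), np.float64(0.31593062124665244), np.float64(0.11257680253650068)]
```

View pics/s_p.png

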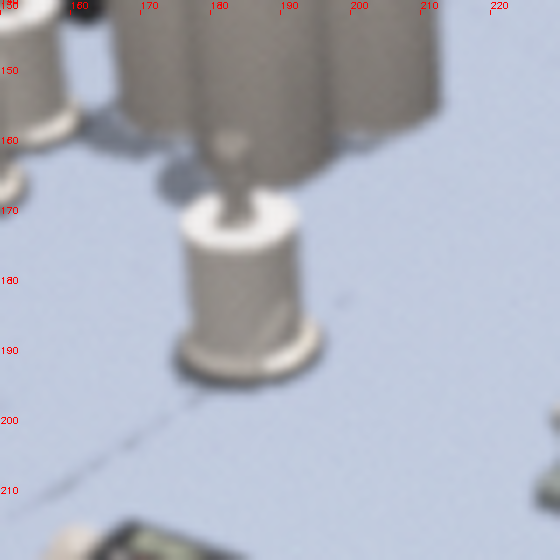

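```bash
python3 - <<'E'
from h import *
t=ctrl.calibration('top'); s=ctrl.calibration('scene')
print('scene stem',onz(s,182.5,159.8,.103),'disc',onz(s,183.7,170.2,.067))
print(proj(s,[[.481,.297,.103],[.481,.297,.067]]))
print('V apex top: stop',onz(t,246.5,178.5,.074),'mov',onz(t,287.5,173,.074))
st=ctrl.get_state();Rm=R.from_rotvec(st['tool_rot']).as_matrix();print(Rm.round(3))
D=np.array([[0,1,0],[1,0,0],[0,0,-1]]);print('needed tool turn',R.from_matrix(Rm.T@D).as_rotvec())
E
```

```text
scene stem [0.48238195 0.29844478 0.103     ] disc [0.48364986 0.29900774 0.067     ]
[[182.41164232 160.1280388 ]
 [183.38215873 170.75262678]]
V apex top: stop [0.56492588 0.09244382 0.074     ] mov [ 0.58174479 -0.0098132   0.074     ]
[[-0.961  0.275 -0.   ]
 [ 0.275  0.961 -0.001]
 [-0.    -0.001 -1.   ]]
needed tool turn [-1.14206399e-03  9.97156327e-04  1.29197064e+00]
```

Emit:
servo_tool(
  series=[
    {"travel": [0,0,0],"angular": [0,0,0.145]},
    {"travel": [0,0,0],"angular": [0,0,0.145]},
  ],
  claw=0.087,
)

```text
time: 0.35
position: [0.1789, 0.6246, 0.233]
tool_rot: [0.89, 3.013, -0.001]
ft_force: [-0.9, -0.4, -0.5]
grip_width: 0.997
```

Emit:
servo_tool(
  series=[
    {"travel": [0,0,0],"angular": [0,0,0.143]},
    {"travel": [0,0,0],"angular": [0,0,0.143]},
    {"travel": [0,0,0],"angular": [0,0,0.143]},
    {"travel": [0,0,0],"angular": [0,0,0.143]},
    {"travel": [0,0,0],"angular": [0,0,0.143]},
  ],
)

```text
time: 0.85
position: [0.1788, 0.6247, 0.2331]
tool_rot: [1.888, 2.511, -0.001]
ft_force: [0.0, 0.3, 1.0]
grip_width: 0.999
```

Emit:
servo_tool(
  series=[
    {"travel": [0,0,0],"angular": [0,0,0.143]},
    {"travel": [0,0,0],"angular": [0,0,0.143]},
    {"travel": [-0.03,0.03,0]},
    {"travel": [-0.03,0.03,0]},
    {"travel": [-0.03,0.03,0]},
  ],
)

```text
$.series[2]: bad value
```

Emit:
servo_tool(
  series=[
    {"travel": [-0.03,0.03,0]},
    {"travel": [-0.03,0.03,0]},
    {"travel": [-0.03,0.03,0]},
    {"travel": [-0.03,0.03,0]},
    {"travel": [0,0,0]},
  ],
)

```text
$.series[0]: bad value
```

Emit:
servo_tool(
  series=[
    {"travel": [0,0,0],"angular": [0,0,0.143]},
    {"travel": [0,0,0],"angular": [0,0,0.143]},
    {"travel": [-0.03,0.03,0],"angular": [0,0,0]},
    {"travel": [-0.03,0.03,0],"angular": [0,0,0]},
    {"travel": [-0.03,0.03,0],"angular": [0,0,0]},
  ],
)

```text
time: 1.35
position: [0.2697, 0.5338, 0.2331]
tool_rot: [2.219, 2.223, -0.001]
ft_force: [0.1, 0.0, 0.7]
grip_width: 1.007
```

Emit:
servo_tool(
  series=[
    {"travel": [-0.03,0.03,0],"angular": [0,0,0]},
    {"travel": [-0.03,0.03,0],"angular": [0,0,0]},
    {"travel": [-0.03,0.03,0],"angular": [0,0,0]},
    {"travel": [-0.03,0.03,0],"angular": [0,0,0]},
    {"travel": [0,0,0],"angular": [0,0,0]},
  ],
)

```text
time: 1.85
position: [0.3951, 0.4087, 0.2337]
tool_rot: [2.23, 2.207, 0.0]
ft_force: [-0.4, 0.0, -0.5]
grip_width: 0.999
```

```bash
python3 - <<'E'
from h import *
st=ctrl.get_state();print(st['position'],st['tool_rot'],st['joint_positions'].round(2))
im=ctrl.get_image('wrist');cv2.imwrite('pics/w1.png',im[:,:,::-1]);c=ctrl.calibration('wrist')
print(proj(c,[[.481,.297,.103],[.481,.297,.067]]))
E
```

```text
[0.39510867 0.40867099 0.23373463] [2.23020540e+00 2.20705998e+00 3.19349819e-04] [-1.1   0.15  0.27  1.67 -0.04  1.33 -0.83]
[[334.13664225 282.70593005]
 [326.41707658 266.57763083]]
```

View pics/w1.png

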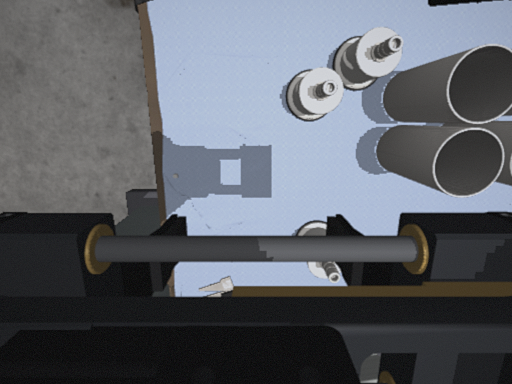

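```bash
python3 - <<'E'
from h import *
im=cv2.imread('pics/w1.png')[:,:,::-1]
crop(im,280,210,370,300,6,'pics/w1c.png')
c=ctrl.calibration('wrist')
for v in (276,278): print(onz(c,334,v,.103))
E
```

```text
[0.4802855  0.30566702 0.103     ]
[0.48045087 0.30309474 0.103     ]
```

View pics/w1c.png

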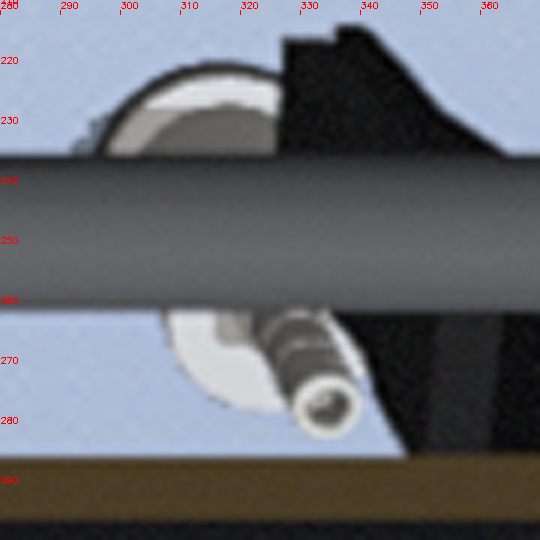

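```bash
python3 - <<'E'
from h import *
c=ctrl.calibration('wrist')
im=ctrl.get_image('wrist');cv2.imwrite('pics/w2.png',im[:,:,::-1]);
st=ctrl.get_state();print(st['position'],st['qd'].round(3))
crop(im,280,210,370,300,6,'pics/w2c.png')
print(onz(c,334,277.2,.103))
# base flange check
for p in ((321,85),): pass
t=ctrl.calibration('top');i2=ctrl.get_image('top');cv2.imwrite('pics/top1.png',i2[:,:,::-1])
# neighbour stem in both
print('nbr wrist',onz(c,329,88,.103),'nbr2',onz(c,397,44,.103))
crop(i2,40,170,200,250,5,'pics/top1c.png')
E
```

```text
[0.3898576  0.41415184 0.23346936] [-0.031  0.007 -0.049 -0.006 -0.013  0.001 -0.002]
[0.48038464 0.3041249  0.103     ]
nbr wrist [0.46243749 0.50853532 0.103     ] nbr2 [0.52319356 0.54666451 0.103     ]
```

View pics/w2c.png

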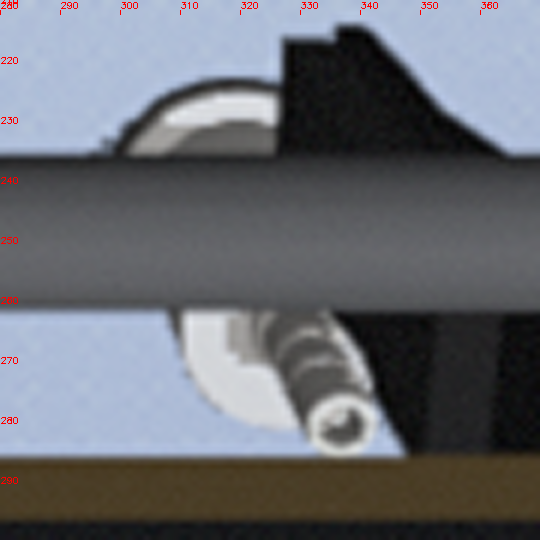

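View pics/top1c.png

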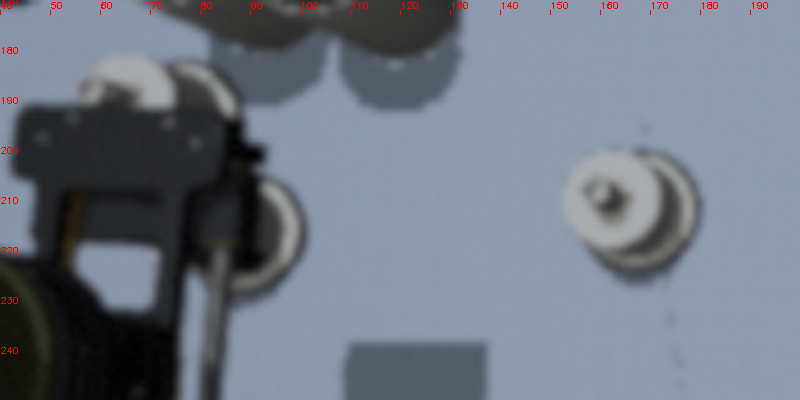

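Emit:
servo_tool(
  series=[
    {"travel": [-0.029,0.023,0],"angular": [0,0,0]},
    {"travel": [-0.029,0.023,0],"angular": [0,0,0]},
    {"travel": [-0.029,0.023,0],"angular": [0,0,0]},
    {"travel": [-0.029,0.022,0.03],"angular": [0,0,0]},
    {"travel": [0,0,0.02],"angular": [0,0,0]},
  ],
)

```text
time: 2.5
position: [0.4828, 0.2951, 0.1827]
tool_rot: [2.224, 2.215, -0.0]
ft_force: [0.3, -0.2, -1.0]
grip_width: 0.994
```

Emit:
servo_tool(
  series=[
    {"travel": [0,0,0],"angular": [0,0,0]},
    {"travel": [0,0,0],"angular": [0,0,0]},
    {"travel": [0,0,0],"angular": [0,0,0]},
  ],
)

```text
time: 2.8
position: [0.4798, 0.3016, 0.1848]
tool_rot: [-2.216, -2.226, -0.003]
ft_force: [0.0, 0.6, 0.5]
grip_width: 1.003
```

```bash
python3 - <<'E'
from h import *
st=ctrl.get_state();print(st['position'],st['tool_rot'],st['qd'].round(3))
c=ctrl.calibration('wrist')
im=ctrl.get_image('wrist');cv2.imwrite('pics/w3.png',im[:,:,::-1]);
print(proj(c,[[.481,.298,.103],[.481,.298,.067]]))
E
```

```text
[0.47976645 0.30161828 0.18482177] [-2.21618158 -2.22624846 -0.00324586] [ 0.002 -0.007  0.009 -0.003  0.003 -0.001  0.002]
[[257.82254567 203.39643583]
 [257.5502007  192.92977331]]
```

View pics/w3.png

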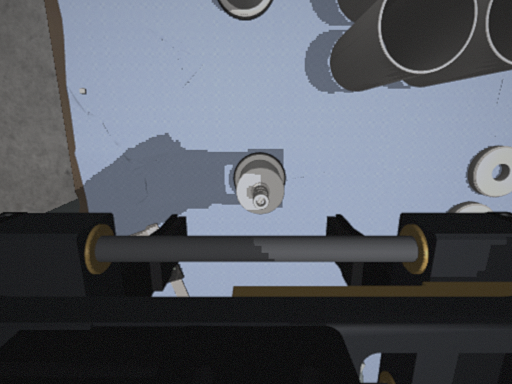

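```bash
python3 - <<'E'
from h import *
st=ctrl.get_state();print(st['position'])
c=ctrl.calibration('wrist')
print(onz(c,260.5,200.8,.103),onz(c,260.5,193,.067))
crop(cv2.imread('pics/w3.png')[:,:,::-1],220,140,310,230,6,'pics/w3c.png')
E
```

```text
[0.48000438 0.30136005 0.18492288]
[0.48359631 0.30008491 0.103     ] [0.4842396  0.29763716 0.067     ]
```

View pics/w3c.png

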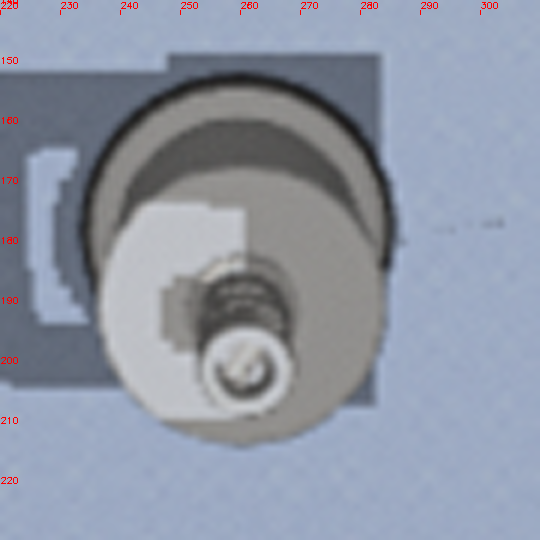

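Emit:
servo_tool(
  series=[
    {"travel": [-0.0025,0.003,0.03],"angular": [0,0,0]},
    {"travel": [0,0,0.03],"angular": [0,0,0]},
    {"travel": [0,0,0.025],"angular": [0,0,0]},
    {"travel": [0,0,0.01],"angular": [0,0,0]},
    {"travel": [0,0,0.006],"angular": [0,0,0]},
  ],
)

```text
time: 3.35
position: [0.4831, 0.2975, 0.0826]
tool_rot: [-2.219, -2.224, -0.0]
ft_force: [0.9, 1.3, -0.1]
grip_width: 1.001
```

Emit:
servo_tool(
  series=[
    {"travel": [0,0,0],"angular": [0,0,0]},
    {"travel": [0,0,0],"angular": [0,0,0]},
    {"travel": [0,0,0],"angular": [0,0,0]},
  ],
)

```text
time: 3.65
position: [0.4841, 0.2973, 0.084]
tool_rot: [2.22, 2.223, 0.004]
ft_force: [0.2, -0.6, -0.1]
grip_width: 1.006
```

```bash
python3 - <<'E'
from h import *
st=ctrl.get_state();print(st['position'],st['tool_rot'],st['ft_force'])
im=ctrl.get_image('wrist');cv2.imwrite('pics/w4.png',im[:,:,::-1]);
E
```

```text
[0.48408934 0.29732583 0.08396399] [2.22000537 2.22252862 0.00390226] [ 0.22229951 -0.5638428  -0.0733656 ]
```

View pics/w4.png

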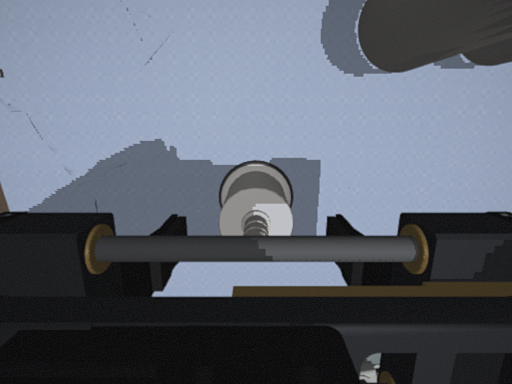

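Emit:
servo_tool(
  series=[
    {"travel": [0,0,0],"angular": [0,0,0]},
    {"travel": [0,0,0],"angular": [0,0,0]},
    {"travel": [0,0,0],"angular": [0,0,0]},
    {"travel": [0,0,0],"angular": [0,0,0]},
    {"travel": [0,0,0],"angular": [0,0,0]},
  ],
  claw=0.01,
  squeeze=25,
)

```text
time: 4.2
position: [0.4832, 0.2967, 0.0826]
tool_rot: [-2.22, -2.223, -0.0]
ft_force: [-0.4, 0.4, 1.0]
grip_width: 0.634
```

Emit:
servo_tool(
  series=[
    {"travel": [0,0,0],"angular": [0,0,0]},
    {"travel": [0,0,0],"angular": [0,0,0]},
    {"travel": [0,0,0],"angular": [0,0,0]},
    {"travel": [0,0,0],"angular": [0,0,0]},
    {"travel": [0,0,0],"angular": [0,0,0]},
  ],
)

```text
time: 4.7
position: [0.4834, 0.2967, 0.0825]
tool_rot: [2.22, 2.222, 0.0]
ft_force: [0.6, 1.0, -0.6]
grip_width: 0.21
```

Emit:
servo_tool(
  series=[
    {"travel": [0,0,-0.01],"angular": [0,0,0]},
    {"travel": [0,0,-0.02],"angular": [0,0,0]},
    {"travel": [0,0,-0.03],"angular": [0,0,0]},
    {"travel": [0,0,-0.03],"angular": [0,0,0]},
    {"travel": [0,0,-0.03],"angular": [0,0,0]},
  ],
)

```text
time: 5.2
position: [0.4828, 0.2963, 0.2038]
tool_rot: [-2.22, -2.222, 0.001]
ft_force: [0.4, 0.2, -2.5]
grip_width: 0.214
```

Emit:
servo_tool(
  series=[
    {"travel": [-0.02,0.01,0],"angular": [0,0,0]},
    {"travel": [-0.02,0.01,0],"angular": [0,0,0]},
    {"travel": [-0.02,0.005,0],"angular": [0,0,0]},
    {"travel": [-0.02,0.005,0],"angular": [0,0,0]},
    {"travel": [-0.01,0,0],"angular": [0,0,0]},
  ],
)

```text
time: 5.7
position: [0.5138, 0.2041, 0.2027]
tool_rot: [2.223, 2.219, -0.001]
ft_force: [0.1, -0.6, -1.7]
grip_width: 0.212
```

Emit:
servo_tool(
  series=[
    {"travel": [0,0,0],"angular": [0,0,0]},
    {"travel": [0,0,0],"angular": [0,0,0]},
    {"travel": [0,0,0],"angular": [0,0,0]},
  ],
)

```text
time: 6.0
position: [0.5127, 0.2084, 0.2025]
tool_rot: [-2.217, -2.225, -0.0]
ft_force: [-1.1, 0.7, -2.7]
grip_width: 0.213
```

```bash
python3 - <<'E'
from h import *
st=ctrl.get_state();print(st['position'],st['tool_rot'],st['ft_force'])
im=ctrl.get_image('wrist');cv2.imwrite('pics/w5.png',im[:,:,::-1]);
E
```

```text
[0.51273166 0.20844121 0.20253519] [-2.21731778e+00 -2.22455912e+00 -4.24540077e-04] [-1.14074835  0.67728521 -2.72131657]
```

View pics/w5.png

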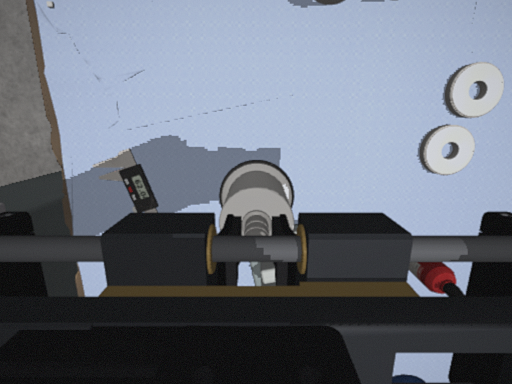

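```bash
python3 - <<'E'
from h import *
C=np.array([.5828,-.0189]);a=np.array([-.2005,.9797]);a/=np.linalg.norm(a);b=np.array([a[1],-a[0]])
P=lambda x,y,z:[*(C+x*b+y*a),z]
for n,f in(('top','top0'),('scene','scene0')):
    im=cv2.imread(f'pics/{f}.png')[:,:,::-1].copy();c=ctrl.calibration(n)
    x0,y0,x1,y1=(220,140,380,215) if n=='top' else (220,170,360,260)
    k=5;o=cv2.resize(im[y0:y1,x0:x1],None,fx=k,fy=k,interpolation=cv2.INTER_CUBIC)[:,:,::-1].copy()
    def L(pts,col):
        q=((proj(c,pts)-[x0-.5,y0-.5])*k).round().astype(np.int32);cv2.polylines(o,[q.reshape(-1,1,2)],True,col,1)
    L([P(sx*.058,sy*.16,.008) for sx,sy in((1,1),(1,-1),(-1,-1),(-1,1))],(0,0,255))
    L([P(sx*.038,y,.024) for sx,y in((1,.15),(1,-.08),(-1,-.08),(-1,.15))],(0,255,0))
    an=np.linspace(0,6.28,30)
    L([P(.03*np.cos(t),.07+.03*np.sin(t),.024) for t in an],(255,0,0))
    L([P(.06*np.cos(t),-.115+.06*np.sin(t),.185) for t in an],(255,0,255))
    cv2.imwrite(f'pics/ov_{n}.png',o)
print(P(0,.07,.024),P(0,-.115,0))
E
```

```text
[np.float64(0.5687650865951486), np.float64(0.04967857687148605), 0.024] [np.float64(0.6058573577365416), np.float64(-0.13156480486029853), 0]
```

View pics/ov_top.png

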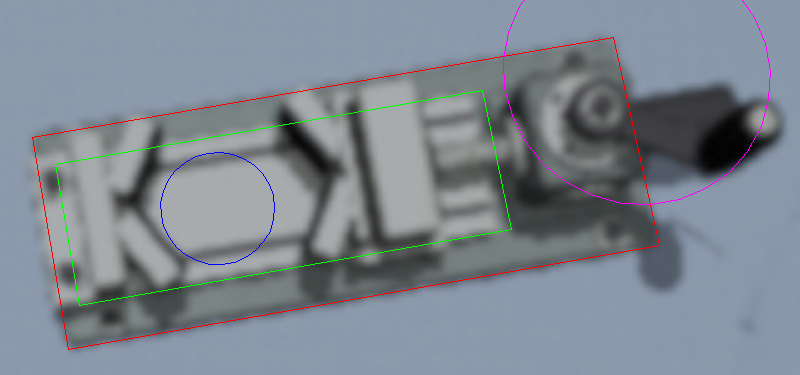

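View pics/ov_scene.png

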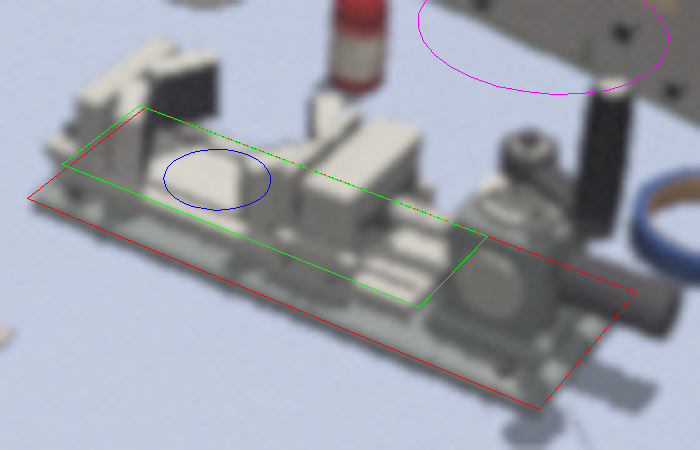

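Emit:
servo_tool(
  series=[
    {"travel": [-0.03,0.01,0],"angular": [0,0,0]},
    {"travel": [-0.03,0.01,0],"angular": [0,0,0]},
    {"travel": [-0.03,0.01,0],"angular": [0,0,0]},
    {"travel": [-0.03,0.01,0],"angular": [0,0,0]},
    {"travel": [-0.025,0.01,0],"angular": [0,0,0]},
  ],
)

```text
time: 6.55
position: [0.5638, 0.0609, 0.2026]
tool_rot: [2.22, 2.223, -0.0]
ft_force: [0.3, -0.3, -3.3]
grip_width: 0.215
```

Emit:
servo_tool(
  series=[
    {"travel": [-0.012,0.005,0],"angular": [0,0,0]},
    {"travel": [0,0,0],"angular": [0,0,0]},
    {"travel": [0,0,0],"angular": [0,0,0]},
    {"travel": [0,0,0],"angular": [0,0,0]},
    {"travel": [0,0,0],"angular": [0,0,0]},
  ],
)

```text
time: 7.05
position: [0.5681, 0.0517, 0.2025]
tool_rot: [-2.217, -2.225, -0.0]
ft_force: [-0.0, -1.3, -2.5]
grip_width: 0.215
```

```bash
python3 - <<'E'
from h import *
st=ctrl.get_state();print(st['position'],st['tool_rot'],st['ft_force'],st['joint_positions'].round(2))
im=ctrl.get_image('top');crop(im,220,120,380,215,5,'pics/t5.png')
im=ctrl.get_image('scene');crop(im,200,120,340,240,5,'pics/s5.png')
E
```

```text
[0.56812735 0.05173804 0.20245998] [-2.21669572e+00 -2.22517491e+00 -3.74357493e-04] [-0.03477083 -1.29026171 -2.475782  ] [-0.64  0.18  0.57  1.72 -0.1   1.27 -0.05]
```

View pics/t5.png

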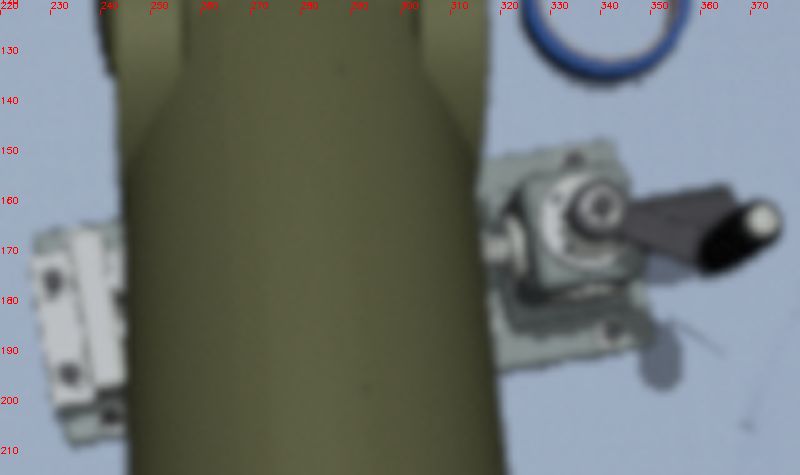

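View pics/s5.png

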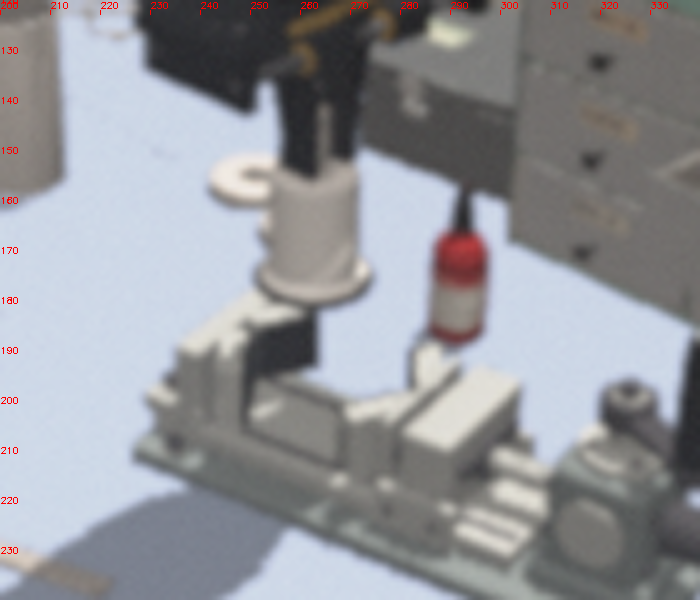

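Emit:
servo_tool(
  series=[
    {"travel": [-0.0015,0.0005,0.025],"angular": [0,0,0]},
    {"travel": [0,0,0.025],"angular": [0,0,0]},
    {"travel": [0,0,0.02],"angular": [0,0,0]},
    {"travel": [0,0,0.012],"angular": [0,0,0]},
    {"travel": [0,0,0.006],"angular": [0,0,0]},
  ],
)

```text
time: 7.65
position: [0.5684, 0.0486, 0.1135]
tool_rot: [-2.219, -2.223, 0.002]
ft_force: [-0.1, -0.8, -3.2]
grip_width: 0.213
```

Emit:
servo_tool(
  series=[
    {"travel": [0,0,0.003],"angular": [0,0,0]},
    {"travel": [0,0,0.002],"angular": [0,0,0]},
    {"travel": [0,0,0],"angular": [0,0,0]},
    {"travel": [0,0,0],"angular": [0,0,0]},
  ],
)

```text
time: 8.05
position: [0.5695, 0.0484, 0.1103]
tool_rot: [2.22, 2.222, 0.002]
ft_force: [-0.2, -1.0, -3.2]
grip_width: 0.213
```

Still hanging freely (-3 N weight). Creep down to contact.

Emit:
servo_tool(
  series=[
    {"travel": [0,0,0.001],"angular": [0,0,0]},
    {"travel": [0,0,0.001],"angular": [0,0,0]},
    {"travel": [0,0,0.001],"angular": [0,0,0]},
    {"travel": [0,0,0],"angular": [0,0,0]},
  ],
)

```text
time: 8.45
position: [0.5691, 0.0483, 0.1066]
tool_rot: [2.22, 2.223, 0.0]
ft_force: [0.8, 0.2, -2.5]
grip_width: 0.212
```

Emit:
servo_tool(
  series=[
    {"travel": [0,0,0.001],"angular": [0,0,0]},
    {"travel": [0,0,0],"angular": [0,0,0]},
    {"travel": [0,0,0],"angular": [0,0,0]},
  ],
)

```text
time: 8.75
position: [0.5693, 0.0484, 0.1065]
tool_rot: [2.22, 2.222, 0.001]
ft_force: [-2.6, -0.6, 5.6]
grip_width: 0.211
```

```bash
python3 - <<'E'
from h import *
st=ctrl.get_state();print(st['position'],st['tool_rot'],st['ft_force'])
im=ctrl.get_image('scene');crop(im,200,140,340,240,5,'pics/s6.png')
E
```

```text
[0.56928481 0.04835391 0.10648136] [2.22035282e+00 2.22249375e+00 1.24482346e-03] [-2.64813614 -0.62642787  5.55656303]
```

View pics/s6.png

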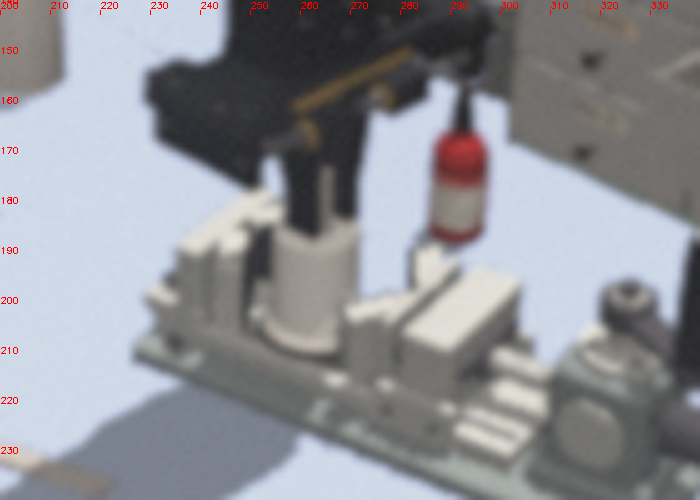

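Seated on the bed at the expected height with about 8 N contact. I'll release and rise.

Emit:
servo_tool(
  series=[
    {"travel": [0,0,0],"angular": [0,0,0]},
    {"travel": [0,0,0],"angular": [0,0,0]},
    {"travel": [0,0,0],"angular": [0,0,0]},
    {"travel": [0,0,0],"angular": [0,0,0]},
    {"travel": [0,0,0],"angular": [0,0,0]},
  ],
  claw=0.06,
)

```text
time: 9.3
position: [0.569, 0.0483, 0.1054]
tool_rot: [2.22, 2.223, -0.0]
ft_force: [-0.5, -1.0, -0.8]
grip_width: 0.578
```

Emit:
servo_tool(
  series=[
    {"travel": [0,0,-0.01],"angular": [0,0,0]},
    {"travel": [0,0,-0.02],"angular": [0,0,0]},
    {"travel": [0,0,-0.03],"angular": [0,0,0]},
    {"travel": [0,0,-0.04],"angular": [0,0,0]},
    {"travel": [0,0,-0.04],"angular": [0,0,0]},
  ],
)

```text
time: 9.8
position: [0.5687, 0.0481, 0.2475]
tool_rot: [2.221, 2.222, 0.0]
ft_force: [0.2, 1.1, -0.6]
grip_width: 0.69
```

Emit:
servo_tool(
  series=[
    {"travel": [-0.04,0.003,0],"angular": [0,0,0]},
    {"travel": [-0.05,0.003,0],"angular": [0,0,0]},
    {"travel": [-0.05,0.003,0],"angular": [0,0,0]},
    {"travel": [-0.05,0.003,0],"angular": [0,0,0]},
    {"travel": [-0.03,0.003,0],"angular": [0,0,0]},
  ],
  claw=0.06,
)

```text
time: 10.3
position: [0.5833, -0.1767, 0.2469]
tool_rot: [2.224, 2.215, -0.001]
ft_force: [0.3, 0.3, 0.2]
grip_width: 0.686
```

Emit:
servo_tool(
  series=[
    {"travel": [-0.014,0,0],"angular": [0,0,0]},
    {"travel": [0,0,0],"angular": [0,0,0]},
    {"travel": [0,0,0],"angular": [0,0,0]},
    {"travel": [0,0,0],"angular": [0,0,0]},
    {"travel": [0,0,0],"angular": [0,0,0]},
  ],
)

```text
time: 10.8
position: [0.5847, -0.183, 0.2456]
tool_rot: [-2.216, -2.226, -0.001]
ft_force: [-0.2, 1.1, -0.4]
grip_width: 0.69
```

```bash
python3 - <<'E'
from h import *
st=ctrl.get_state();print(st['position'],st['tool_rot'],st['ft_force'],st['joint_positions'].round(2))
c=ctrl.calibration('wrist');im=ctrl.get_image('wrist');cv2.imwrite('pics/w7.png',im[:,:,::-1]);
print(proj(c,[.5842,-.1864,.185]))
im=ctrl.get_image('scene');crop(im,210,130,370,250,5,'pics/s7.png')
E
```

```text
[ 0.58473821 -0.18299575  0.24555252] [-2.21599019e+00 -2.22597072e+00 -1.34461205e-03] [-0.19376612  1.14159944 -0.40121977] [-0.33  0.28  0.72  1.56 -0.19  1.38  0.41]
[[255.94150902 210.81937513]]
```

View pics/w7.png

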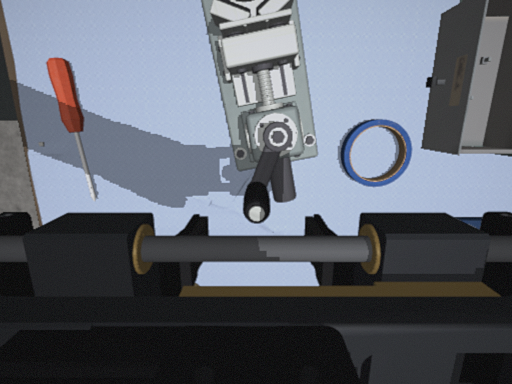

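View pics/s7.png

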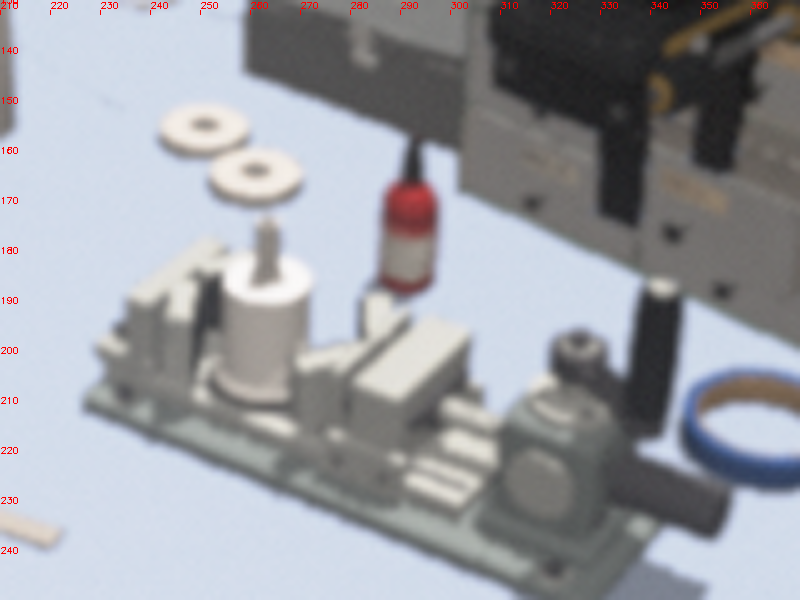

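```bash
python3 - <<'E'
from h import *
c=ctrl.calibration('wrist')
for z in(.12,.13): print(onz(c,278,136.5,z))
print(onz(c,256.5,212,.185))
E
```

```text
[ 0.6055258  -0.13212418  0.12      ]
[ 0.60474164 -0.13153731  0.13      ]
[ 0.58446396 -0.18832998  0.185     ]
```

Emit:
servo_tool(
  series=[
    {"travel": [-0.003,0,0.03],"angular": [0,0,0]},
    {"travel": [0,0,0.03],"angular": [0,0,0]},
    {"travel": [0,0,0.02],"angular": [0,0,0]},
    {"travel": [0,0,0.012],"angular": [0,0,0]},
    {"travel": [0,0,0],"angular": [0,0,0]},
  ],
  claw=0.06,
)

```text
time: 11.4
position: [0.5833, -0.1876, 0.152]
tool_rot: [-2.218, -2.221, 0.003]
ft_force: [0.5, 0.7, -0.7]
grip_width: 0.69
```

Emit:
servo_tool(
  series=[
    {"travel": [0,0,0],"angular": [0,0,0]},
    {"travel": [0,0,0],"angular": [0,0,0]},
  ],
)

```text
time: 11.6
position: [0.5852, -0.1887, 0.1551]
tool_rot: [2.219, 2.221, 0.002]
ft_force: [0.4, 0.3, 0.6]
grip_width: 0.686
```

Emit:
servo_tool(
  series=[
    {"travel": [0,0,0],"angular": [0,0,0]},
    {"travel": [0,0,0],"angular": [0,0,0]},
    {"travel": [0,0,0],"angular": [0,0,0]},
    {"travel": [0,0,0],"angular": [0,0,0]},
    {"travel": [0,0,0],"angular": [0,0,0]},
  ],
  claw=0.015,
  squeeze=20,
)

```text
time: 12.1
position: [0.5842, -0.1884, 0.1536]
tool_rot: [2.22, 2.223, 0.0]
ft_force: [-0.8, 0.5, -0.1]
grip_width: 0.321
```

Emit:
servo_tool(
  series=[
    {"travel": [0,0,0],"angular": [0,0,0]},
    {"travel": [0,0,0],"angular": [0,0,0]},
  ],
)

```text
time: 12.3
position: [0.5845, -0.1883, 0.1536]
tool_rot: [2.22, 2.222, 0.001]
ft_force: [0.6, -0.4, -0.6]
grip_width: 0.275
```

```bash
cat > arc.py <<'E'
# usage: arc.py step_deg n  -> rows to follow circle clockwise from the present commanded angle
import sys
from h import *
A=np.array([.605,-.1318]); r=float(sys.argv[4]) if len(sys.argv)>4 else .060
st=ctrl.get_state();p=st['position'][:2];th=np.arctan2(*(p-A)[::-1])
print('t',st['time'],'pos',st['position'].round(4),'ang',np.degrees(th).round(1),'rad',np.linalg.norm(p-A).round(4),'F',st['ft_force'].round(2),'w',st['grip_width'],st['tool_rot'].round(3))
rad=(p-A)/np.linalg.norm(p-A);tan=np.array([rad[1],-rad[0]])
print('Ftan(resist +)',-(st['ft_force'][:2]@tan).round(2),'Frad',(st['ft_force'][:2]@rad).round(2))
t0=np.radians(float(sys.argv[3])) if len(sys.argv)>3 else th
for i in range(int(sys.argv[2])):
    a=t0-np.radians(float(sys.argv[1]))*i;b=a-np.radians(float(sys.argv[1]))
    d=r*np.array([np.cos(b)-np.cos(a),np.sin(b)-np.sin(a)])
    print(np.degrees(b).round(1),'travel [%.4f, %.4f, 0]'%(d[1],d[0]))
E
python3 arc.py 20 18
```

```text
t 12.3 pos [ 0.5845 -0.1883  0.1536] ang -109.9 rad 0.0601 F [ 0.65 -0.38 -0.64] w 0.27495915194192405 [2.220e+00 2.222e+00 1.000e-03]
Ftan(resist +) 0.74 Frad 0.14
-129.9 travel [0.0104, -0.0181, 0]
-149.9 travel [0.0159, -0.0134, 0]
-169.9 travel [0.0196, -0.0071, 0]
-189.9 travel [0.0208, -0.0000, 0]
-209.9 travel [0.0196, 0.0071, 0]
-229.9 travel [0.0160, 0.0134, 0]
-249.9 travel [0.0104, 0.0180, 0]
-269.9 travel [0.0036, 0.0205, 0]
-289.9 travel [-0.0036, 0.0205, 0]
-309.9 travel [-0.0104, 0.0181, 0]
-329.9 travel [-0.0159, 0.0134, 0]
-349.9 travel [-0.0196, 0.0071, 0]
-369.9 travel [-0.0208, 0.0000, 0]
-389.9 travel [-0.0196, -0.0071, 0]
-409.9 travel [-0.0160, -0.0134, 0]
-429.9 travel [-0.0104, -0.0180, 0]
-449.9 travel [-0.0036, -0.0205, 0]
-469.9 travel [0.0036, -0.0205, 0]
```

Emit:
servo_tool(
  series=[
    {"travel": [0.0104,-0.0181,0],"angular": [0,0,0]},
    {"travel": [0.0159,-0.0134,0],"angular": [0,0,0]},
  ],
)

```text
time: 12.5
position: [0.554, -0.1632, 0.1536]
tool_rot: [2.219, 2.217, 0.003]
ft_force: [10.0, 1.1, -3.8]
grip_width: 0.273
```

```bash
python3 arc.py 20 0
```

```text
t 12.5 pos [ 0.554  -0.1632  0.1536] ang -148.4 rad 0.0599 F [10.04  1.12 -3.77] w 0.2725268385947967 [2.219 2.217 0.003]
Ftan(resist +) 4.31 Frad -9.14
```

Emit:
servo_tool(
  series=[
    {"travel": [0.0196,-0.0071,0],"angular": [0,0,0]},
    {"travel": [0.0208,0,0],"angular": [0,0,0]},
    {"travel": [0.0196,0.0071,0],"angular": [0,0,0]},
  ],
)

```text
time: 12.8
position: [0.5523, -0.1044, 0.1536]
tool_rot: [2.22, 2.218, -0.002]
ft_force: [5.3, -8.3, -6.0]
grip_width: 0.276
```

```bash
python3 arc.py 20 0
```

```text
t 12.8 pos [ 0.5523 -0.1044  0.1536] ang 152.5 rad 0.0594 F [ 5.33 -8.26 -6.02] w 0.275899920683048 [ 2.220e+00  2.218e+00 -2.000e-03]
Ftan(resist +) 4.87 Frad -8.54
```

Emit:
servo_tool(
  series=[
    {"travel": [0.016,0.0134,0],"angular": [0,0,0]},
    {"travel": [0.0104,0.018,0],"angular": [0,0,0]},
    {"travel": [0.0036,0.0205,0],"angular": [0,0,0]},
    {"travel": [-0.0036,0.0205,0],"angular": [0,0,0]},
    {"travel": [-0.0104,0.0181,0],"angular": [0,0,0]},
  ],
)

```text
time: 13.3
position: [0.6425, -0.0846, 0.1534]
tool_rot: [-2.215, -2.222, 0.003]
ft_force: [-6.7, -0.7, 6.3]
grip_width: 0.275
```

```bash
python3 arc.py 20 0
```

```text
t 13.3 pos [ 0.6425 -0.0846  0.1534] ang 51.5 rad 0.0603 F [-6.66 -0.68  6.28] w 0.2751099179642392 [-2.215 -2.222  0.003]
Ftan(resist +) 4.79 Frad -4.68
```

Emit:
servo_tool(
  series=[
    {"travel": [-0.0159,0.0134,0],"angular": [0,0,0]},
    {"travel": [-0.0196,0.0071,0],"angular": [0,0,0]},
    {"travel": [-0.0208,0,0],"angular": [0,0,0]},
  ],
)

```text
time: 13.6
position: [0.6655, -0.1391, 0.1536]
tool_rot: [-2.215, -2.225, -0.005]
ft_force: [-1.4, 5.3, 2.2]
grip_width: 0.277
```

```bash
python3 arc.py 20 0
```

```text
t 13.6 pos [ 0.6655 -0.1391  0.1536] ang -6.8 rad 0.0609 F [-1.38  5.28  2.23] w 0.2768459130709369 [-2.215 -2.225 -0.005]
Ftan(resist +) 5.08 Frad -1.99
```

Emit:
servo_tool(
  series=[
    {"travel": [-0.0196,-0.0071,0],"angular": [0,0,0]},
    {"travel": [-0.016,-0.0134,0],"angular": [0,0,0]},
    {"travel": [-0.0104,-0.018,0],"angular": [0,0,0]},
    {"travel": [-0.0036,-0.0205,0],"angular": [0,0,0]},
    {"travel": [0.0036,-0.0205,0],"angular": [0,0,0]},
  ],
)

```text
time: 14.1
position: [0.5853, -0.1889, 0.1536]
tool_rot: [2.219, 2.219, 0.004]
ft_force: [6.1, 2.9, -0.5]
grip_width: 0.272
```

```bash
python3 arc.py 10 14 -109.9; python3 - <<'E'
from h import *
im=ctrl.get_image('scene');crop(im,210,130,370,250,5,'pics/s8.png')
im=ctrl.get_image('wrist');cv2.imwrite('pics/w8.png',im[:,:,::-1])
im=ctrl.get_image('top');crop(im,220,120,380,215,5,'pics/t8.png')
E
```

```text
t 14.1 pos [ 0.5853 -0.1889  0.1536] ang -109.0 rad 0.0604 F [ 6.14  2.92 -0.49] w 0.27218640666509675 [2.219 2.219 0.004]
Ftan(resist +) 4.85 Frad -4.77
-119.9 travel [0.0044, -0.0095, 0]
-129.9 travel [0.0060, -0.0086, 0]
-139.9 travel [0.0074, -0.0074, 0]
-149.9 travel [0.0086, -0.0060, 0]
-159.9 travel [0.0095, -0.0044, 0]
-169.9 travel [0.0101, -0.0027, 0]
-179.9 travel [0.0104, -0.0009, 0]
-189.9 travel [0.0104, 0.0009, 0]
-199.9 travel [0.0101, 0.0027, 0]
-209.9 travel [0.0095, 0.0044, 0]
-219.9 travel [0.0086, 0.0060, 0]
-229.9 travel [0.0074, 0.0074, 0]
-239.9 travel [0.0060, 0.0086, 0]
-249.9 travel [0.0044, 0.0095, 0]
```

View pics/s8.png

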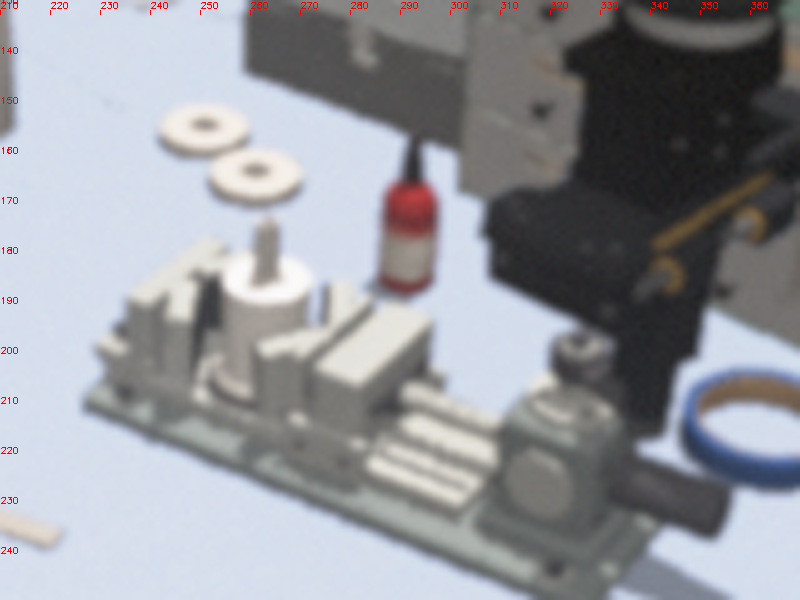

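View pics/w8.png

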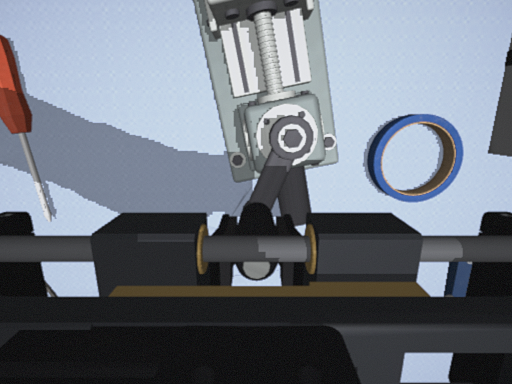

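View pics/t8.png

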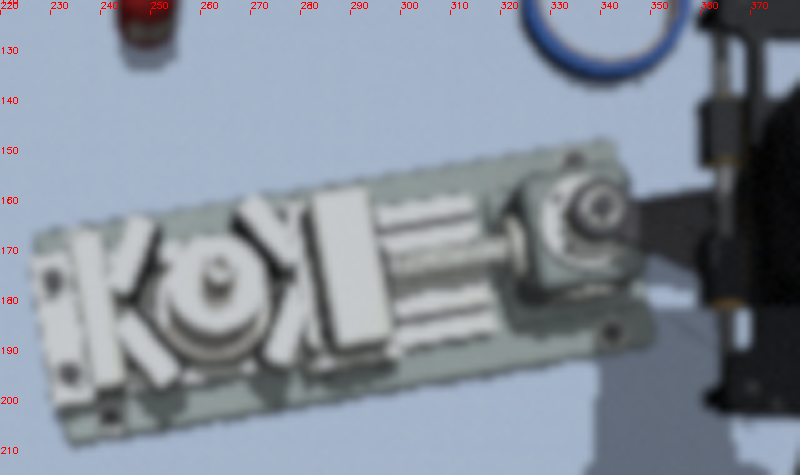

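Emit:
servo_tool(
  series=[
    {"travel": [0.0044,-0.0095,0],"angular": [0,0,0]},
    {"travel": [0.006,-0.0086,0],"angular": [0,0,0]},
    {"travel": [0.0074,-0.0074,0],"angular": [0,0,0]},
    {"travel": [0.0086,-0.006,0],"angular": [0,0,0]},
    {"travel": [0.0095,-0.0044,0],"angular": [0,0,0]},
  ],
)

```text
time: 14.75
position: [0.549, -0.1522, 0.1537]
tool_rot: [2.218, 2.221, 0.002]
ft_force: [8.3, -1.9, -6.0]
grip_width: 0.271
```

```bash
python3 arc.py 10 0
```

```text
t 14.75 pos [ 0.549  -0.1522  0.1537] ang -159.9 rad 0.0596 F [ 8.27 -1.93 -6.02] w 0.2712939013349062 [2.218e+00 2.221e+00 2.000e-03]
Ftan(resist +) 4.65 Frad -7.11
```

Emit:
servo_tool(
  series=[
    {"travel": [0.0101,-0.0027,0],"angular": [0,0,0]},
    {"travel": [0.0104,-0.0009,0],"angular": [0,0,0]},
    {"travel": [0.0104,0.0009,0],"angular": [0,0,0]},
  ],
)

```text
time: 15.05
position: [0.5463, -0.1227, 0.1536]
tool_rot: [2.218, 2.219, -0.0]
ft_force: [7.9, -5.6, -6.8]
grip_width: 0.274
```

```bash
python3 arc.py 5 16 -189.9; python3 - <<'E'
from h import *
im=ctrl.get_image('top');crop(im,220,140,300,215,8,'pics/t9.png')
E
```

```text
t 15.05 pos [ 0.5463 -0.1227  0.1536] ang 171.2 rad 0.0594 F [ 7.86 -5.56 -6.84] w 0.2744464306921482 [ 2.218  2.219 -0.   ]
Ftan(resist +) 4.29 Frad -8.61
-194.9 travel [0.0051, 0.0011, 0]
-199.9 travel [0.0050, 0.0016, 0]
-204.9 travel [0.0048, 0.0020, 0]
-209.9 travel [0.0046, 0.0024, 0]
-214.9 travel [0.0044, 0.0028, 0]
-219.9 travel [0.0042, 0.0032, 0]
-224.9 travel [0.0039, 0.0035, 0]
-229.9 travel [0.0035, 0.0039, 0]
-234.9 travel [0.0032, 0.0041, 0]
-239.9 travel [0.0028, 0.0044, 0]
-244.9 travel [0.0024, 0.0046, 0]
-249.9 travel [0.0020, 0.0048, 0]
-254.9 travel [0.0016, 0.0050, 0]
-259.9 travel [0.0011, 0.0051, 0]
-264.9 travel [0.0007, 0.0052, 0]
-269.9 travel [0.0002, 0.0052, 0]
```

View pics/t9.png

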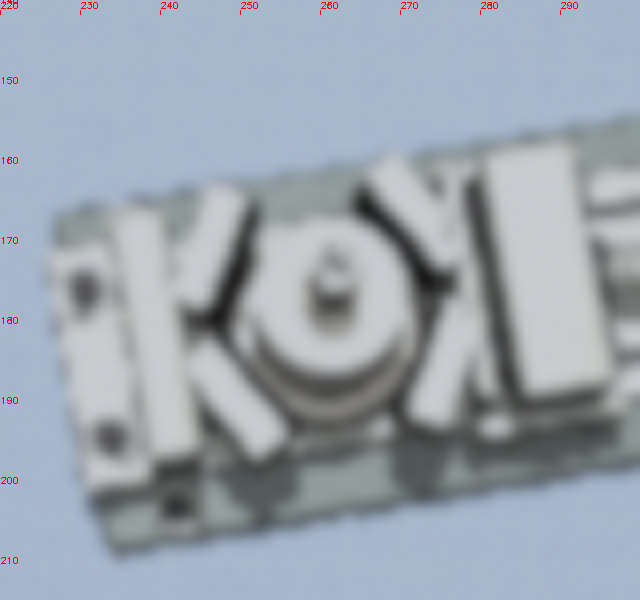

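Emit:
servo_tool(
  series=[
    {"travel": [0.0051,0.0011,0],"angular": [0,0,0]},
    {"travel": [0.005,0.0016,0],"angular": [0,0,0]},
    {"travel": [0.0048,0.002,0],"angular": [0,0,0]},
    {"travel": [0.0046,0.0024,0],"angular": [0,0,0]},
  ],
)

```text
time: 15.5
position: [0.5524, -0.1045, 0.1536]
tool_rot: [2.219, 2.219, -0.004]
ft_force: [3.4, -5.6, -2.7]
grip_width: 0.276
```

```bash
python3 arc.py 10 0
```

```text
t 15.5 pos [ 0.5524 -0.1045  0.1536] ang 152.5 rad 0.0593 F [ 3.43 -5.64 -2.69] w 0.27579032633257833 [ 2.219  2.219 -0.004]
Ftan(resist +) 3.42 Frad -5.64
```

Emit:
servo_tool(
  series=[
    {"travel": [0.0044,0.0028,0],"angular": [0,0,0]},
    {"travel": [0.0042,0.0032,0],"angular": [0,0,0]},
    {"travel": [0.0039,0.0035,0],"angular": [0,0,0]},
  ],
)

```text
time: 15.8
position: [0.5607, -0.0924, 0.1536]
tool_rot: [2.221, 2.22, -0.007]
ft_force: [-1.4, -5.6, 0.1]
grip_width: 0.277
```

```bash
python3 arc.py 10 0
```

```text
t 15.8 pos [ 0.5607 -0.0924  0.1536] ang 138.3 rad 0.0593 F [-1.44 -5.59  0.06] w 0.27674385144486796 [ 2.221  2.22  -0.007]
Ftan(resist +) 5.13 Frad -2.64
```

Emit:
servo_tool(
  series=[
    {"travel": [0.0035,0.0039,0],"angular": [0,0,0]},
    {"travel": [0.0032,0.0041,0],"angular": [0,0,0]},
  ],
)

```text
time: 16.0
position: [0.5676, -0.0859, 0.1535]
tool_rot: [-2.222, -2.22, 0.009]
ft_force: [-4.2, -8.3, 3.3]
grip_width: 0.276
```

```bash
python3 arc.py 10 0;python3 - <<'E'
from h import *
im=ctrl.get_image('top');crop(im,220,140,300,215,8,'pics/t10.png')
E
```

```text
t 16.0 pos [ 0.5676 -0.0859  0.1535] ang 129.1 rad 0.0592 F [-4.22 -8.29  3.32] w 0.2764423619036255 [-2.222 -2.22   0.009]
Ftan(resist +) 8.51 Frad -3.77
```

View pics/t10.png

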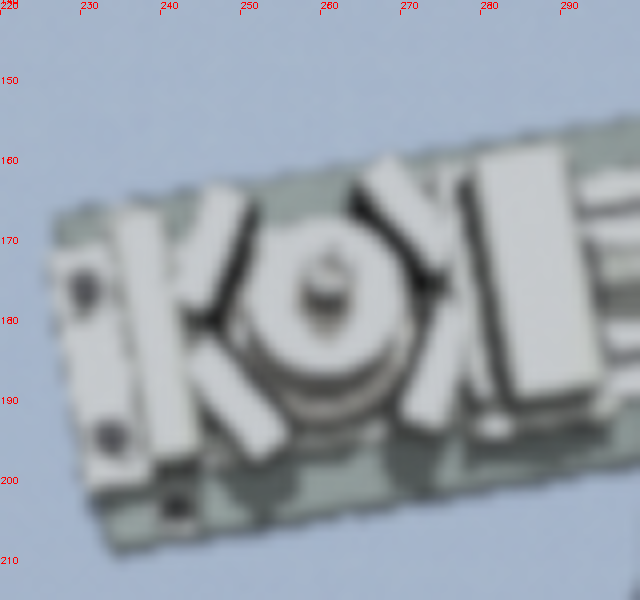

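```bash
python3 arc.py 10 0
```

```text
t 16.05 pos [ 0.5684 -0.0852  0.1535] ang 128.2 rad 0.0593 F [-3.13 -5.27  1.84] w 0.27552915486635304 [-2.222 -2.221  0.009]
Ftan(resist +) 5.71 Frad -2.21
```

Emit:
servo_tool(
  series=[
    {"travel": [0,0,0],"angular": [0,0,0]},
  ],
)

```text
time: 16.15
position: [0.5683, -0.0852, 0.1535]
tool_rot: [-2.222, -2.221, 0.007]
ft_force: [-1.3, -5.4, 1.2]
grip_width: 0.274
```

```bash
python3 arc.py 10 0
```

```text
t 16.15 pos [ 0.5683 -0.0852  0.1535] ang 128.2 rad 0.0593 F [-1.32 -5.37  1.18] w 0.27353884323881145 [-2.222 -2.221  0.007]
Ftan(resist +) 4.36 Frad -3.4
```

Emit:
servo_tool(
  series=[
    {"travel": [0.0012,0.0017,0],"angular": [0,0,0]},
  ],
)

```text
time: 16.25
position: [0.5691, -0.0847, 0.1535]
tool_rot: [-2.222, -2.219, 0.009]
ft_force: [-5.3, -6.2, 3.4]
grip_width: 0.276
```

```bash
python3 arc.py 10 0
```

```text
t 16.25 pos [ 0.5691 -0.0847  0.1535] ang 127.3 rad 0.0593 F [-5.31 -6.18  3.43] w 0.2763527681347751 [-2.222 -2.219  0.009]
Ftan(resist +) 7.97 Frad -1.7
```

Emit:
servo_tool(
  series=[
    {"travel": [0.0012,0.0017,0],"angular": [0,0,0]},
  ],
)

```text
time: 16.35
position: [0.5706, -0.0835, 0.1535]
tool_rot: [-2.222, -2.219, 0.01]
ft_force: [-5.5, -6.0, 3.5]
grip_width: 0.272
```

```bash
python3 arc.py 10 0
```

```text
t 16.35 pos [ 0.5706 -0.0835  0.1535] ang 125.5 rad 0.0593 F [-5.51 -5.95  3.5 ] w 0.27219525007278567 [-2.222 -2.219  0.01 ]
Ftan(resist +) 7.94 Frad -1.65
```

```bash
python3 - <<'E'
from h import *
im=ctrl.get_image('top');crop(im,220,140,300,215,8,'pics/t11.png')
im=ctrl.get_image('scene');crop(im,220,150,350,240,6,'pics/s11.png')
E
python3 arc.py 10 0
```

```text
t 16.45 pos [ 0.5709 -0.0833  0.1535] ang 125.2 rad 0.0593 F [-3.79 -5.28  2.71] w 0.27379591304700646 [-2.222 -2.22   0.009]
Ftan(resist +) 6.14 Frad -2.14
```

View pics/t11.png

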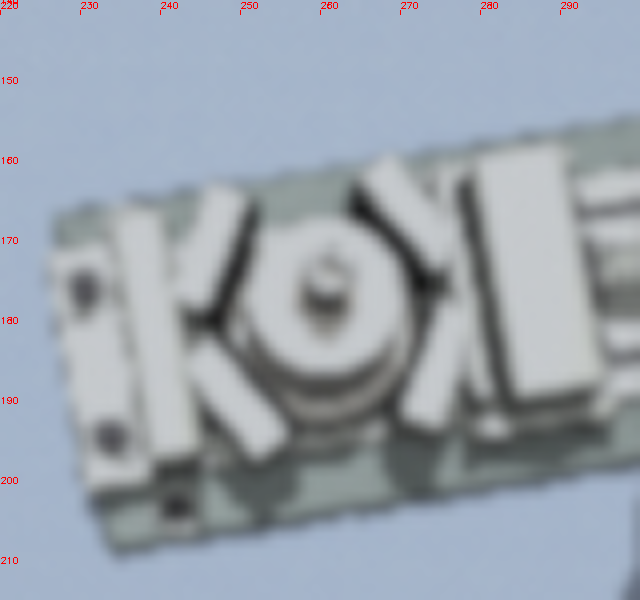

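View pics/s11.png

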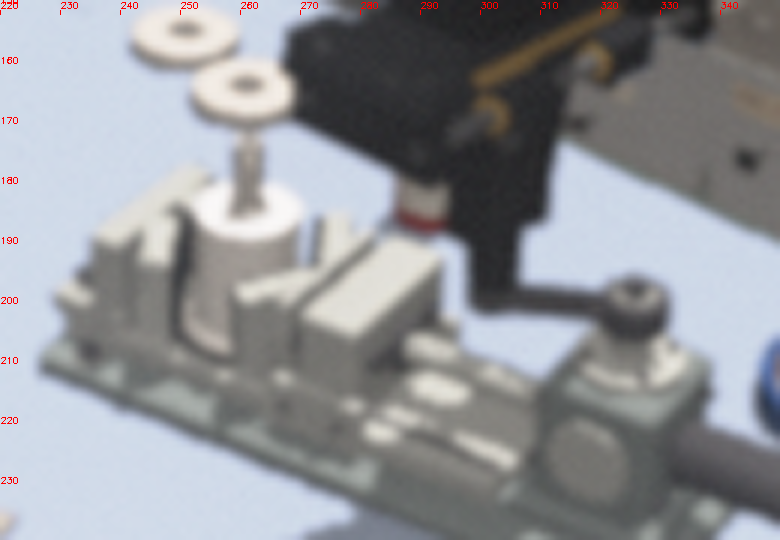

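```bash
python3 - <<'E'
from h import *
I={k:cv2.cvtColor(cv2.imread(f'pics/t{k}.png'),cv2.COLOR_BGR2GRAY).astype(np.float32) for k in(9,10,11)}
def P(k,x0,y0,x1,y1):return I[k][(y0-140)*8:(y1-140)*8,(x0-220)*8:(x1-220)*8]
for nm,b in(('stem',(254,167,268,184)),('disc',(250,165,271,195)),('jaw',(276,156,296,192)),('stop',(228,165,246,205))):
    for a,c in((9,10),(10,11),(9,11)):
        w=cv2.createHanningWindow(P(a,*b).shape[::-1],cv2.CV_32F)
        print(nm,a,c,np.array(cv2.phaseCorrelate(P(a,*b),P(c,*b),w)[0])/8)
t=ctrl.calibration('top')
print(onz(t,259.8,177,.091),onz(t,260.3,173.8,.127))
E
```

```text
stem 9 10 [-0.00857722 -0.00824893]
stem 10 11 [-0.00557527  0.01513439]
stem 9 11 [-0.92935052  0.03584506]
disc 9 10 [0.02253206 0.00906337]
disc 10 11 [-0.01201662  0.00178765]
disc 9 11 [-0.99578801  0.0127439 ]
jaw 9 10 [-0.00828857 -0.02612103]
jaw 10 11 [-0.02019246  1.01358168]
jaw 9 11 [-0.97607944  0.9830914 ]
stop 9 10 [0.0019494  0.00623068]
stop 10 11 [-0.00868648  0.01154982]
stop 9 11 [ 0.00268627 -0.0024072 ]
[0.56632833 0.05972624 0.091     ] [0.56703129 0.05950788 0.127     ]
```

Emit:
servo_tool(
  series=[
    {"travel": [0.001,0.0018,0],"angular": [0,0,0]},
  ],
)

```text
time: 16.55
position: [0.572, -0.0826, 0.1535]
tool_rot: [-2.222, -2.218, 0.01]
ft_force: [-6.6, -5.3, 4.3]
grip_width: 0.27
```

```bash
python3 arc.py 10 0
```

```text
t 16.55 pos [ 0.572  -0.0826  0.1535] ang 123.8 rad 0.0592 F [-6.62 -5.27  4.31] w 0.26994253780721356 [-2.222 -2.218  0.01 ]
Ftan(resist +) 8.44 Frad -0.69
```

Emit:
servo_tool(
  series=[
    {"travel": [0,0,0],"angular": [0,0,0]},
  ],
)

```text
time: 16.65
position: [0.5724, -0.0823, 0.1535]
tool_rot: [-2.221, -2.219, 0.01]
ft_force: [-5.7, -5.0, 3.3]
grip_width: 0.273
```

```bash
python3 arc.py 10 0
```

```text
t 16.65 pos [ 0.5724 -0.0823  0.1535] ang 123.4 rad 0.0593 F [-5.74 -5.    3.26] w 0.2734269055363319 [-2.221 -2.219  0.01 ]
Ftan(resist +) 7.54 Frad -1.02
```

Load has come on: the static grip force rises 4.4 → 6.1 → 7.5 N over about 5° of crank, which is roughly 50 N at the jaw. I'll stop winding, ease off the push and open.

Emit:
servo_tool(
  series=[
    {"travel": [-0.0005,-0.0009,0],"angular": [0,0,0]},
    {"travel": [-0.0005,-0.0009,0],"angular": [0,0,0]},
    {"travel": [0,0,0],"angular": [0,0,0]},
  ],
)

```text
time: 16.95
position: [0.5723, -0.0823, 0.1535]
tool_rot: [2.221, 2.221, -0.004]
ft_force: [-2.3, -5.0, 1.2]
grip_width: 0.273
```

```bash
python3 arc.py 10 0
```

```text
t 16.95 pos [ 0.5723 -0.0823  0.1535] ang 123.5 rad 0.0593 F [-2.27 -4.99  1.19] w 0.27338934092585954 [ 2.221  2.221 -0.004]
Ftan(resist +) 4.65 Frad -2.91
```

Emit:
servo_tool(
  series=[
    {"travel": [-0.0015,-0.0007,0],"angular": [0,0,0]},
    {"travel": [-0.001,-0.0007,0],"angular": [0,0,0]},
    {"travel": [0,0,0],"angular": [0,0,0]},
  ],
)

```text
time: 17.25
position: [0.5719, -0.0826, 0.1535]
tool_rot: [-2.22, -2.223, -0.0]
ft_force: [-0.8, -2.1, 0.7]
grip_width: 0.278
```

```bash
python3 arc.py 10 0
```

```text
t 17.25 pos [ 0.5719 -0.0826  0.1535] ang 123.9 rad 0.0593 F [-0.81 -2.09  0.65] w 0.2775593830544268 [-2.22  -2.223 -0.   ]
Ftan(resist +) 1.83 Frad -1.28
```

Emit:
servo_tool(
  series=[
    {"travel": [0,0,0],"angular": [0,0,0]},
    {"travel": [0,0,0],"angular": [0,0,0]},
    {"travel": [0,0,0],"angular": [0,0,0]},
    {"travel": [0,0,0],"angular": [0,0,0]},
    {"travel": [0,0,0],"angular": [0,0,0]},
  ],
  claw=0.06,
)

```text
time: 17.75
position: [0.5722, -0.0827, 0.1535]
tool_rot: [-2.22, -2.223, -0.0]
ft_force: [0.7, -0.5, 0.1]
grip_width: 0.637
```

```bash
python3 arc.py 10 0; python3 - <<'E'
from h import *
c=ctrl.calibration('wrist');im=ctrl.get_image('wrist');cv2.imwrite('pics/w12.png',im[:,:,::-1])
E
```

```text
t 17.75 pos [ 0.5722 -0.0827  0.1535] ang 123.8 rad 0.059 F [ 0.7  -0.5   0.07] w 0.6365066140420323 [-2.22  -2.223 -0.   ]
Ftan(resist +) -0.31 Frad -0.81
```

View pics/w12.png

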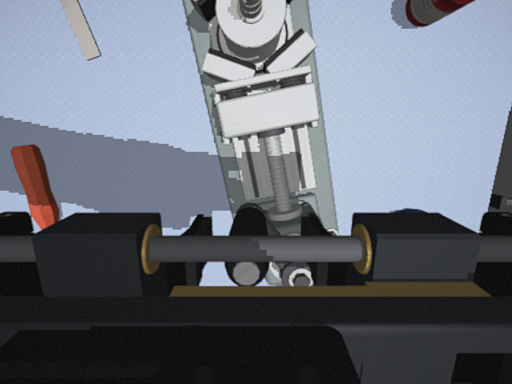

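Emit:
servo_tool(
  series=[
    {"travel": [0,0,-0.02],"angular": [0,0,0]},
    {"travel": [0,0,-0.03],"angular": [0,0,0]},
    {"travel": [0,0,-0.03],"angular": [0,0,0]},
    {"travel": [0,0,-0.03],"angular": [0,0,0]},
    {"travel": [0,0,-0.02],"angular": [0,0,0]},
  ],
)

```text
time: 18.3
position: [0.5727, -0.0832, 0.286]
tool_rot: [2.219, 2.221, 0.003]
ft_force: [0.5, 1.7, -0.2]
grip_width: 0.69
```

Emit:
servo_tool(
  series=[
    {"travel": [-0.03,0,0],"angular": [0,0,0]},
    {"travel": [-0.03,0,0],"angular": [0,0,0]},
    {"travel": [-0.03,0,0],"angular": [0,0,0]},
    {"travel": [0,0,0],"angular": [0,0,0]},
    {"travel": [0,0,0],"angular": [0,0,0]},
  ],
)

```text
time: 18.8
position: [0.572, -0.1736, 0.2835]
tool_rot: [-2.222, -2.22, -0.001]
ft_force: [0.1, 0.1, -0.4]
grip_width: 0.691
```

```bash
python3 arc.py 10 0; python3 - <<'E'
from h import *
im=ctrl.get_image('wrist');cv2.imwrite('pics/w13.png',im[:,:,::-1])
im=ctrl.get_image('top');cv2.imwrite('pics/top13.png',im[:,:,::-1]);crop(im,220,140,380,215,5,'pics/t13.png')
im=ctrl.get_image('scene');cv2.imwrite('pics/scene13.png',im[:,:,::-1]);crop(im,220,150,350,240,6,'pics/s13.png')
E
```

```text
t 18.8 pos [ 0.572  -0.1736  0.2835] ang -128.2 rad 0.0533 F [ 0.1   0.09 -0.42] w 0.6910288904634236 [-2.222e+00 -2.220e+00 -1.000e-03]
Ftan(resist +) 0.03 Frad -0.13
```

View pics/w13.png

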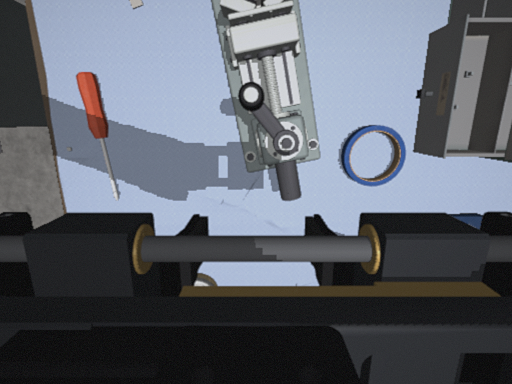

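View pics/t13.png

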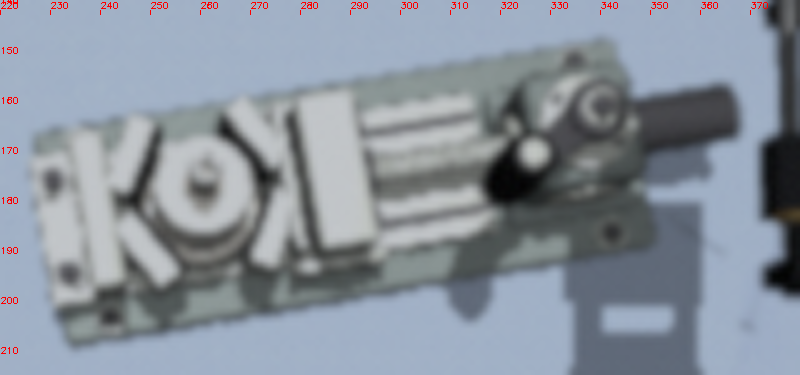

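View pics/s13.png

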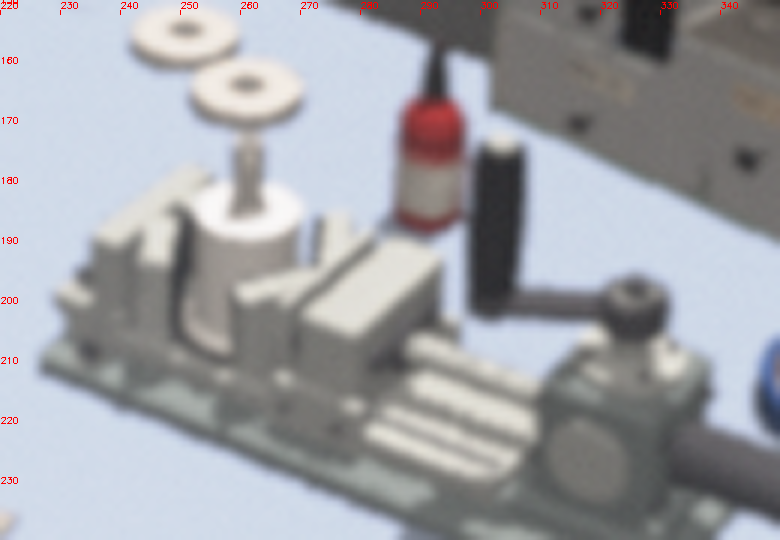

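```bash
python3 - <<'E'
from h import *
t=ctrl.calibration('top');s=ctrl.calibration('scene')
g=onz(t,326.3,169.8,.185);A=np.array([.605,-.1318]);print('grip',g,np.degrees(np.arctan2(*(g[:2]-A)[::-1])))
print('stem top/scene',onz(t,260.3,173.8,.127),onz(s,261,174.3,.127)); print('disc',onz(t,260,176.8,.091))
for n in('top','scene'):
    a=cv2.imread(f'pics/{n}0.png');b=cv2.imread(f'pics/{n}13.png');d=cv2.absdiff(a,b).max(2)>40
    k,l,stt,_=cv2.connectedComponentsWithStats(d.astype(np.uint8)); print(n,[tuple(x) for x in stt[1:] if x[4]>25])
ctrl.close_job()
E
```

```text
grip [ 0.56830602 -0.08542901  0.185     ] 128.3550345548987
stem top/scene [0.56703129 0.05950788 0.127     ] [0.5612102  0.05149947 0.127     ]
disc [0.56684114 0.05924688 0.091     ]
top [(np.int32(354), np.int32(23), np.int32(129), np.int32(361), np.int32(19919)), (np.int32(400), np.int32(93), np.int32(7), np.int32(5), np.int32(30)), (np.int32(251), np.int32(158), np.int32(58), np.int32(39), np.int32(665)), (np.int32(328), np.int32(164), np.int32(6), np.int32(12), np.int32(37)), (np.int32(316), np.int32(167), np.int32(13), np.int32(14), np.int32(90)), (np.int32(251), np.int32(171), np.int32(10), np.int32(6), np.int32(31)), (np.int32(295), np.int32(174), np.int32(11), np.int32(6), np.int32(46)), (np.int32(351), np.int32(181), np.int32(9), np.int32(5), np.int32(29)), (np.int32(312), np.int32(185), np.int32(10), np.int32(9), np.int32(41)), (np.int32(271), np.int32(187), np.int32(17), np.int32(8), np.int32(61)), (np.int32(322), np.int32(187), np.int32(46), np.int32(87), np.int32(2241)), (np.int32(257), np.int32(190), np.int32(16), np.int32(6), np.int32(52)), (np.int32(311), np.int32(
[... 2853 characters left out ...]
, np.int32(239), np.int32(9), np.int32(5), np.int32(34)), (np.int32(236), np.int32(247), np.int32(105), np.int32(53), np.int32(2169)), (np.int32(99), np.int32(255), np.int32(9), np.int32(27), np.int32(156)), (np.int32(207), np.int32(283), np.int32(58), np.int32(28), np.int32(924)), (np.int32(0), np.int32(289), np.int32(35), np.int32(73), np.int32(1281)), (np.int32(133), np.int32(307), np.int32(43), np.int32(36), np.int32(885)), (np.int32(115), np.int32(327), np.int32(20), np.int32(16), np.int32(138)), (np.int32(5), np.int32(363), np.int32(28), np.int32(21), np.int32(176)), (np.int32(48), np.int32(370), np.int32(23), np.int32(12), np.int32(116))]
the job is handed in; nothing more can be done
```

The piston was picked up by its stem, stood in the nest and clamped by winding the crank clockwise about 1⅓ turns. I let go of the grip, raised the arm clear and handed the job in at about 19 s. I did not see a verdict.

**Clamping force:** the push needed at the grip rose from about 4.5 N running free to about 7.5 N at rest over the last 5° of crank. That puts the jaw force at very roughly 50 N, between the 20 N and 120 N limits. The crank stayed put when I eased off the push.

**Position:** the last pictures show the piston upright between both jaws. From the top camera, its stem is within about 1 mm of the bed's centre line and about 80 mm along the clamp's y axis. I had expected about 78 mm with the piston against the stop jaw.

**Checks that disagreed:**
- **Stem in the scene camera:** my last reading put the stem about 10 mm from where the top camera has it. I think I picked the pixel too low on the stem, but I did not re-measure it.
- **Crank angle after letting go:** a rough reading from the top picture gave 128°, against 123.8° from the arm. That is about 2 pixels. If it is real, the crank crept back about 0.3 mm of jaw travel and some clamp load was lost.
- **Contact with the stop jaw:** the pictures are too coarse to show it, so this rests on the force rise alone.
- **Other things on the bench:** an automatic before-and-after comparison of the pictures was swamped by the arm and its shadow. In the close-ups of the clamp area, I saw nothing else moved.

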